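# Zero the rolling mill and open it an eighth of a turn

## Task

Set the roll gap of the smooth-roll bench mill, the one with the red wing handle: turn its handle clockwise (seen from above) until the screw bottoms with the rolls closed, then back it off by one eighth of a turn (45 degrees) and let go. Leave the handle of the grooved wire mill, the yellow one, as it is.

Things in the scene. Friction and masses are not known exactly. Their poses are not given: they have to be found in the camera images.
- flat_handle (a joint): Screw angle of the red wing handle, rad: 0 = bottomed (hard stop, rolls closed); grows as it is turned anticlockwise seen from above, up to a stop at 1.9. Starts between 1.05 and 1.45. It stays where it is left and takes about 0.06 N m to turn; the handle does not rise or sink.
- flat_grip (a point): Grip point on the red wing handle's vertical axis, 142 mm above the table; turns with it. The wing is an upright bar 52 mm long (point x; white pointer line on top of the -x end) and 12 mm thick (point y), reaching 15 mm above and 19 mm below this point. 24 mm below is a disc of 18.5 mm radius: TCP here leaves the fingertips 5 mm. Grip across the 12 mm from above.
- flat_mill: Smooth-roll mill: blue frame 74 mm (x) by 90 mm (y) by 111 mm high, fixed; plain steel rolls along its y. Origin under its base, below the handle's axis. A ring under the handle has a tick every 45 degrees; the pointer line stands at the red tick (-x side, wing along the mill's x) when bottomed. Its twin nearby has grooved rolls and a yellow handle.
- wire_tip (a point): Pointer end of the yellow wing handle of the grooved wire mill (same size and frame), 24 mm from its turning axis, 142 mm above the table. Not to be turned. (Away from both mills a desk lamp's pole rises at the table's left front corner, near x 0.45, y 0.5, up to z 0.45, and carries a head above: draw the arm in towards the base before swinging past it.)

How it is judged (in metres and radians):
On the way:
1. the red handle's screw is turned down to its stop (within 0.1 rad) (value of joint flat_handle below 0.1 rad), for 0.1 s.
At the end, for the whole second after the job is handed in: After bottoming, the red handle rests backed off from the stop by 45 degrees, give or take 12.5 degrees (0.565 to 1.005 rad), and the tip of the yellow handle is within 8 mm of where it started (value of joint flat_handle between 0.565 and 1.005 rad and velocity of joint flat_handle between -0.05 and 0.05 rad/s and distance of wire_tip from where it was at the start of the episode below 0.008 m); the robot touches nothing.
It fails at once if the yellow handle of the wire mill is turned (its tip moves more than 10 mm) (distance of wire_tip from where it was at the start of the episode above 0.01 m).
It also fails if it takes over 40 s, if anything falls off the work surface, if the arm or the gripper's body presses on something with over 40 N, if the wrist force passes 120 N, or if a joint passes its speed limit or range.

## Robot

A 6-joint arm with a two-finger parallel gripper is mounted at the origin on a cart in front of the work surface, level with it; the furniture and walls round the work are solid. World frame = base frame: x ahead of the robot, y to its left, z up, the work surface at z = 0. Lengths are in m, angles in degrees, forces in N, time in s.
With the tool pointing down it reaches from about 0.325 to 0.85 m from the base axis. Payload 4.4 kg.
Tool frame: the origin (TCP) lies between the finger pads, 19 mm behind the fingertips; this is the grasp point; z points along the fingers, y is the line along which they close (so a half turn about z gives the same grasp; the last joint's range is limited). The gripper opens to 94 mm and grips with 3 to 60 N. Pads are 16 mm wide; open, the fingers measure 119 mm over their backs; the gripper's body (75 mm by 177 mm) begins 78 mm behind the grasp point.
Start: joints at [61.45, 11.837, 88.321, -0, 79.842, -8.623], TCP at [0.196, 0.541, 0.224] pointing down, gripper open.
Joint ranges: [-156.59, 156.59], [-49.26, 127.26], [12.9, 141.05], [-63.56, 243.56], [4.71, 150.69], [-161.64, 161.64]. Speed limits (degrees/s): [159.86, 159.86, 180, 180, 180, 180].

## Interface

Orientations are given as a 3x3 rotation matrix whose columns are the frame's x, y, z axes.
In Python, from workcell import r, cams gives the robot as it stands (r), with the cameras (cams).
- The arm moves only by the shell command python3 nudge.py 'ROWS' [OPENING]. ROWS is a JSON list of rows, 1 to 5 of them, each an object with the fields d (a list: dx, dy, dz in m), turn_vec (a list: a rotation vector rx, ry, rz in degrees); a field left out counts as zero; each row shifts and turns the commanded pose from where the row before left it, along the tool's axes as they then stand; what a row does not reach is not made up. A row lasts 1/10 s, in which the tool goes at most 0.05 m and 8.59 degrees, less where a joint would pass 70% of its speed; a pose out of reach is approached as far as the arm can. OPENING is the finger opening in m, set as the command begins (- or left out keeps the last). The fingers move at their own pace and stop on an object; the grip force is fixed at half the most. Time passes only in rows, so rows that do not move let the fingers close. It prints the time, the measured TCP pose, the force, the opening and the grip force at its end. Input that does not fit is refused with a message, and nothing moves.
- r.state(): the state, without advancing time (a new reading comes with each control period).
- cams.get_image(name): name is "scene" or "top"; returns a dict with "pixels" (420x560x3 uint8, red, green, blue), "mtx" (3x3 intrinsics, pixels), "dist" ([k1, k2, p1, p2, k3] as OpenCV has them; the pictures are not rectified), "pose" (4x4, takes a point from camera to world coordinates). Camera axes: x right, y up, looking along -z (the intrinsics and any distortion apply to the point x, -y, -z); pixel columns grow to the right and rows downward; lengths in m; the calibration is good to about 2 mm. A picture is of the moment at which its call begins. There is no depth.
- r.hand_in(): hands the job in; it is judged then, once.
The state is a dict: "t": time; "q": joint angles; "qd": joint speeds; "joint_efforts": joint torques, N m; "tcp_pos": TCP position; "eef_rot": TCP orientation; "ft_force": force on the tool from outside, world axes, zero at the start; "ft_torque": the same for the moment, N m; "width": finger opening in m; "gripper_force": force on a finger pad.
Only numpy, scipy, OpenCV 4.12 (cv2) and the standard library are available. Lean on these libraries where they do the work, as an engineer would, in place of code of your own. Each camera call takes 0.05 s, during which the arm holds its last target. There are 200 camera calls.

## Working session

There is one attempt and no reset: what is moved stays moved. The work goes in short steps, Python scripts to look and compute and a shell command to move; the robot and the scene stay as the last step left them, time stands still between calls to the robot, and variables do not carry over. Pictures are saved under pics/ and viewed, at most 10 in all, crops included, and the job is handed in when it is done.

```bash
ls; mkdir -p pics; python3 - <<'E'
from workcell import r, cams
import cv2
for n in("scene","top"):
    d=cams.get_image(n); cv2.imwrite(f"pics/{n}0.png",d["pixels"][:,:,::-1]); print(n,d["mtx"],d["dist"],d["pose"])
s=r.state();print(s["t"],s["tcp_pos"],s["eef_rot"],s["width"])
E
```

```text
nudge.py
pics
workcell.py
scene [[462.69503969   0.         280.74558593]
 [  0.         462.69503969 207.95262572]
 [  0.           0.           1.        ]] [-0.15310789  0.          0.          0.          0.        ] [[ 0.45808417  0.44288718 -0.77072034 -0.11279576]
 [-0.88884254  0.23880543 -0.39106382 -0.38680926]
 [ 0.01085505  0.86418917  0.50304995  0.5468467 ]
 [ 0.          0.          0.          1.        ]]
top [[386.78368033   0.         283.71771672]
 [  0.         386.78368033 208.65799659]
 [  0.           0.           1.        ]] [-0.03883969  0.          0.          0.          0.        ] [[ 0.00613758  0.99789997 -0.06448241  0.50084621]
 [-0.99975308  0.00474622 -0.02170844 -0.06432696]
 [-0.0213568   0.06459973  0.9976827   0.97326902]
 [ 0.          0.          0.          1.        ]]
0.1 [0.19566758 0.53995003 0.22320643] [[-9.40125426e-01  3.40827281e-01 -9.73713859e-04]
 [ 3.40828540e-01  9.40123740e-01 -1.80530396e-03]
 [ 3.00114675e-04 -2.02908163e-03 -9.99997896e-01]] 0.09389695490428271
```

View pics/scene0.png

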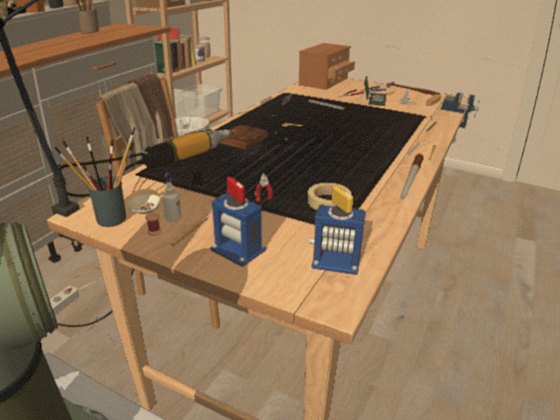

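View pics/top0.png

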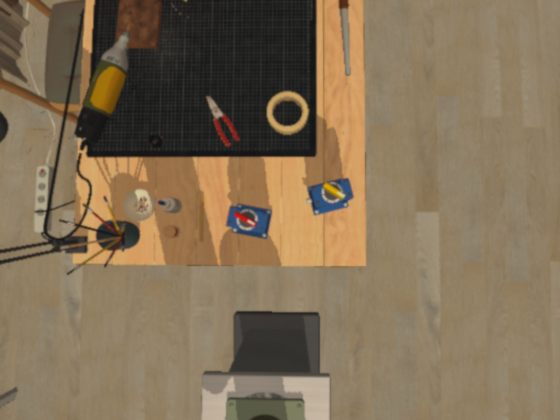

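The scene view shows the blue mill with the red wing near (236,190) and its yellow twin near (342,198). In the top view, red is near (244,219) and yellow near (334,192). Next I'll zoom in and segment.

```bash
cat > h.py <<'E'
import numpy as np, cv2
def ray(d,uv):
    p=cv2.undistortPoints(np.array(uv,float).reshape(-1,1,2),d["mtx"],d["dist"]).reshape(-1,2)
    v=np.c_[p[:,0],-p[:,1],-np.ones(len(p))]@d["pose"][:3,:3].T
    return d["pose"][:3,3],v
def plane(d,uv,z):
    o,v=ray(d,uv); return o+v*((z-o[2])/v[:,2])[:,None]
def tri(d1,a,d2,b):
    o1,v1=ray(d1,[a]);o2,v2=ray(d2,[b]);A=np.c_[v1[0],-v2[0]]
    t=np.linalg.lstsq(A,o2-o1,rcond=None)[0];P=o1+v1[0]*t[0];Q=o2+v2[0]*t[1]
    return (P+Q)/2,np.linalg.norm(P-Q)
def redmask(d,c,R=22):
    p=d["pixels"].astype(int);m=((p[...,0]>110)&(p[...,1]<0.4*p[...,0])&(p[...,2]<0.45*p[...,0])).astype(np.uint8)
    k=np.zeros_like(m);k[c[1]-R:c[1]+R,c[0]-R:c[0]+R]=1
    return m*k
E
python3 - <<'E'
from workcell import r, cams
from h import *
S=cams.get_image("scene");T=cams.get_image("top")
a=cv2.resize(T["pixels"][200:242,220:276],None,fx=10,fy=10,interpolation=cv2.INTER_CUBIC)[:,:400]
b=cv2.resize(S["pixels"][170:212,208:268],None,fx=10,fy=10,interpolation=cv2.INTER_CUBIC)[:,:400]
cv2.imwrite("pics/crop.png",np.hstack([a,b])[:,:,::-1])
for d,c in((S,(236,190)),(T,(244,219))):
    m=redmask(d,c);pts=np.argwhere(m)[:,::-1].astype(np.float32)
    print(len(pts),pts.mean(0),cv2.minAreaRect(pts))
    p=d["pixels"].astype(int); bl=((p[...,2]>70)&(p[...,2]>1.5*p[...,0])&(p[...,2]>1.3*p[...,1])).astype(np.uint8)
    cs=[x for x in cv2.findContours(bl,0,2)[0] if cv2.contourArea(x)>150]
    for x in cs: print("blue",cv2.contourArea(x),cv2.minAreaRect(x))
pts=np.argwhere(redmask(T,(244,219)))[:,::-1].astype(np.float32)
print(plane(T,cv2.boxPoints(cv2.minAreaRect(pts)),.157))
E
```

```text
299 [236.16388 189.89632] ((240.82736206054688, 191.5489501953125), (35.53892135620117, 20.102825164794922), 21.037511825561523)
blue 2354.5 ((336.5000305175781, 238.5), (48.2420768737793, 63.84444046020508), 7.4958577156066895)
blue 1840.5 ((238.21250915527344, 228.75791931152344), (69.09235382080078, 48.961204528808594), 86.26860046386719)
72 [241.36111 216.73611] ((241.00003051757812, 217.00001525878906), (15.20526123046875, 5.366562843322754), 26.56505012512207)
blue 894.0 ((248.00755310058594, 220.12643432617188), (40.11347198486328, 27.39756202697754), 10.619654655456543)
blue 471.0 ((331.0882873535156, 195.85296630859375), (27.406524658203125, 40.503448486328125), 75.96376037597656)
[[0.53749384 0.06088816 0.157     ]
 [0.54771208 0.05592271 0.157     ]
 [0.5334379  0.02681788 0.157     ]
 [0.52325029 0.03178994 0.157     ]]
```

View pics/crop.png

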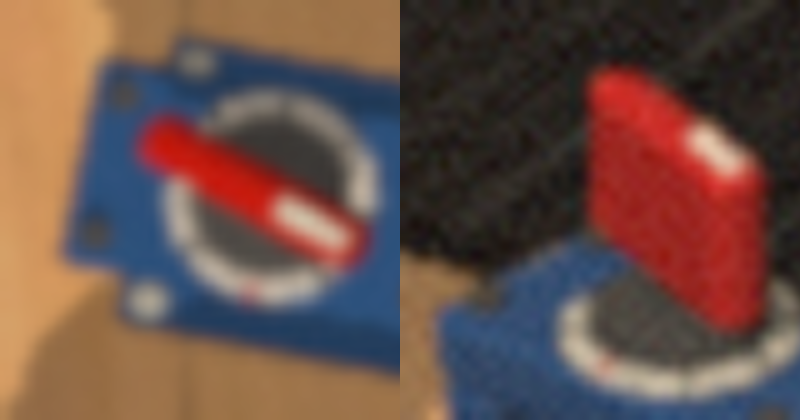

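The crop shows the red wing's ends at about (233.7,214) and (257,225.8) in the top view. The white pointer is at the lower right, (250.7,221.7), and the red tick at about (245,229), on the robot side. The handle is therefore roughly 73° anticlockwise of bottomed. Now I'll triangulate.

```bash
python3 - <<'E'
from workcell import r, cams
from h import *
S=cams.get_image("scene");T=cams.get_image("top")
Tc=lambda x,y:(220+x/10-.5,200+y/10-.5)
Sc=lambda x,y:(208+(x-400)/10-.5,170+y/10-.5)
P=tri(T,Tc(312,222),S,Sc(718,150)); C=tri(T,Tc(254,199),S,Sc(680,133)); print(P,C)
# line angle & centre on measured top plane: red or white band in top view
p=T["pixels"][208:232,228:262].astype(int)
e=plane(T,[Tc(137,140),Tc(370,258),Tc(312,222)],.157);c=e[:2].mean(0);d=e[1]-e[0]
print(e,c,np.linalg.norm(d),"wing az",np.degrees(np.arctan2(d[1],d[0])))
pts=np.argwhere(redmask(T,(244,219)))[:,::-1].astype(np.float32)
vx,vy,x,y=cv2.fitLine(pts,2,0,.01,.01).ravel();q=plane(T,[(x,y),(x+10*vx,y+10*vy)],.157);print("fit az",np.degrees(np.arctan2(*(q[1]-q[0])[[1,0]])),q[0])
# ring: red tick and ring centre at z~.117 (top view)
w=plane(T,[Tc(250,292),Tc(270,197)],.115);d=w[0]-w[1];print(w,np.degrees(np.arctan2(d[1],d[0])))
b=plane(T,cv2.boxPoints(((248.0,220.1),(40.1,27.4),10.62)),.08);print("frame",np.degrees(np.arctan2(*(b[2]-b[1])[[1,0]])),np.degrees(np.arctan2(*(b[1]-b[0])[[1,0]])))
s=r.state();R=s["eef_rot"];print("tool x az",np.degrees(np.arctan2(R[1,0],R[0,0])),s["tcp_pos"],np.degrees(0),s["q"])
E
```

```text
(array([0.5256632 , 0.02318159, 0.1562225 ]), np.float64(5.029672380073e-05)) (array([0.53078868, 0.03532231, 0.15450998]), np.float64(0.0010814401024339542))
[[0.54280286 0.06053905 0.157     ]
 [0.51808968 0.01074565 0.157     ]
 [0.52562695 0.02312013 0.157     ]] [0.53044627 0.03564235 0.157     ] 0.05558888203052488 wing az -116.39587142720087
fit az -118.03707488202842 [0.53614499 0.04325654 0.157     ]
[[0.51126492 0.04125945 0.115     ]
 [0.53241228 0.03705589 0.115     ]] 168.75756692060736
frame -100.33989020856204 -9.809038533061884
tool x az 160.07172054615447 [0.19587779 0.54034278 0.22384308] 0.0 [ 6.14480657e+01  1.18556188e+01  8.83482181e+01  6.56987178e-04
  7.98417375e+01 -8.62377387e+00]
```

Both heights (0.155 and 0.156) agree with the 0.157 wing top given in the text. The axis is at about (0.531, 0.0357), the wing azimuth is about -117°, and the screw angle is about 72°. I'll draw in first, then swing past the lamp.

```bash
python3 nudge.py '[{"d":[-0.0094,-0.0413,-0.006]},{"d":[-0.0094,-0.0413,-0.006]},{"d":[-0.0094,-0.0413,-0.006]},{"d":[-0.0094,-0.0413,-0.006]},{"d":[-0.0094,-0.0413,-0.006]}]'
python3 nudge.py '[{"d":[-0.041,-0.0192,0]},{"d":[-0.041,-0.0192,0]},{"d":[-0.041,-0.0192,0]},{"d":[-0.041,-0.0192,0]},{"d":[-0.041,-0.0192,0]}]'
python3 nudge.py '[{"d":[-0.028,-0.0255,0]},{"d":[-0.028,-0.0255,0]},{"d":[-0.028,-0.0255,0]},{"d":[-0.028,-0.0255,0]},{}]' 0.06
```

```text
t: 0.8
tcp_pos: [0.1693, 0.3288, 0.2543]
eef_rot: [[-0.94, 0.34, 0.0], [0.34, 0.94, -0.0], [-0.0, -0.0, -1.0]]
ft_force: [1.1, -0.9, 0.4]
width: 0.0941
gripper_force: 0.0
t: 1.3
tcp_pos: [0.3308, 0.1688, 0.2547]
eef_rot: [[-0.94, 0.341, 0.002], [0.341, 0.94, 0.001], [-0.001, 0.001, -1.0]]
ft_force: [0.4, -0.2, -1.1]
width: 0.0937
gripper_force: 0.0
t: 1.8
tcp_pos: [0.4019, 0.0329, 0.2544]
eef_rot: [[-0.938, 0.346, 0.001], [0.346, 0.938, -0.001], [-0.001, -0.001, -1.0]]
ft_force: [0.0, 0.8, 0.7]
width: 0.0611
gripper_force: 0.0
```

```bash
python3 nudge.py '[{"d":[-0.0401,0.0156,0]},{"d":[-0.0401,0.0156,0]},{"d":[-0.0401,0.0156,0]},{"turn_vec":[0,0,8.1]},{"turn_vec":[0,0,8.1]}]' 0.06
python3 nudge.py '[{"turn_vec":[0,0,8.1]},{"turn_vec":[0,0,8.1]},{"turn_vec":[0,0,8.1]},{"turn_vec":[0,0,8.1]},{"turn_vec":[0,0,8.1]}]'
python3 nudge.py '[{"turn_vec":[0,0,8.1]},{"turn_vec":[0,0,8.1]},{"turn_vec":[0,0,8.1]},{"turn_vec":[0,0,8.1]},{"turn_vec":[0,0,8.1]}]'
python3 nudge.py '[{},{}]'
```

```text
t: 2.3
tcp_pos: [0.5297, 0.0403, 0.253]
eef_rot: [[-0.805, 0.593, -0.003], [0.593, 0.805, 0.001], [0.003, -0.001, -1.0]]
ft_force: [0.1, -0.2, 0.2]
width: 0.0601
gripper_force: 0.0
t: 2.8
tcp_pos: [0.5288, 0.0404, 0.2542]
eef_rot: [[-0.227, 0.974, -0.001], [0.974, 0.227, 0.001], [0.001, -0.0, -1.0]]
ft_force: [-0.8, 0.5, -0.3]
width: 0.0597
gripper_force: 0.0
t: 3.3
tcp_pos: [0.5288, 0.0404, 0.2542]
eef_rot: [[0.46, 0.888, -0.001], [0.888, -0.46, 0.001], [0.0, -0.001, -1.0]]
ft_force: [0.6, -0.1, 1.2]
width: 0.0598
gripper_force: 0.0
t: 3.5
tcp_pos: [0.529, 0.04, 0.2542]
eef_rot: [[0.453, 0.892, -0.0], [0.892, -0.453, 0.0], [0.0, -0.0, -1.0]]
ft_force: [0.3, -0.8, 0.3]
width: 0.06
gripper_force: 0.0
```

```bash
python3 nudge.py '[{"d":[-0.0031,0.0036,0.03]},{"d":[0,0,0.03]},{"d":[0,0,0.025]},{"d":[0,0,0.025]},{}]'
python3 nudge.py '[{},{}]'
python3 - <<'E'
from workcell import r, cams
from h import *
S=cams.get_image("scene");T=cams.get_image("top")
a=cv2.resize(T["pixels"][195:245,215:275],None,fx=6,fy=6,interpolation=cv2.INTER_CUBIC)
b=cv2.resize(S["pixels"][160:210,208:268],None,fx=6,fy=6,interpolation=cv2.INTER_CUBIC)
cv2.imwrite("pics/pre.png",np.hstack([a,b])[:,:,::-1])
E
```

```text
t: 4.0
tcp_pos: [0.5277, 0.0354, 0.1404]
eef_rot: [[0.454, 0.891, -0.009], [0.891, -0.454, 0.001], [-0.003, -0.008, -1.0]]
ft_force: [-0.5, 0.4, 0.1]
width: 0.0598
gripper_force: 0.0
t: 4.2
tcp_pos: [0.5325, 0.0348, 0.146]
eef_rot: [[0.455, 0.89, 0.003], [0.89, -0.455, -0.0], [0.001, 0.003, -1.0]]
ft_force: [0.3, 0.1, -0.1]
width: 0.0602
gripper_force: 0.0
```

View pics/pre.png

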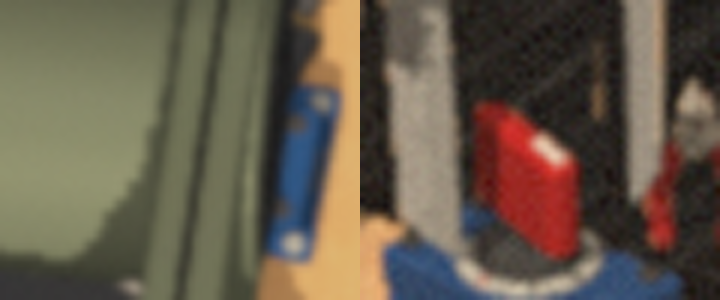

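The scene crop shows the fingers straddling the red wing, one on each side, clear of the frame. Closing.

```bash
python3 nudge.py '[{},{},{},{},{}]' 0
python3 nudge.py '[{},{},{},{},{}]'; python3 -c "
from workcell import r, cams
s=r.state();print(s['tcp_pos'],s['ft_force'],s['ft_torque'],s['q'],s['width'])"
```

```text
t: 4.8
tcp_pos: [0.5311, 0.0348, 0.1442]
eef_rot: [[0.456, 0.89, -0.0], [0.89, -0.456, 0.0], [-0.0, -0.0, -1.0]]
ft_force: [-0.3, -1.0, 0.0]
width: 0.0233
gripper_force: 0.0
t: 5.3
tcp_pos: [0.5312, 0.0348, 0.1442]
eef_rot: [[0.456, 0.89, 0.0], [0.89, -0.456, -0.0], [-0.0, 0.0, -1.0]]
ft_force: [0.0, 0.2, -1.0]
width: 0.0118
gripper_force: 29.9
[0.53122994 0.03475824 0.14419491] [ 0.02248674  0.15565606 -1.0420633 ] [-0.19402393 -0.04758992  0.05791995] [-5.57087905e+00  1.13303180e+01  9.89720641e+01 -6.74880614e-03
  6.96899423e+01  2.15570130e+01] 0.011834892570564113
```

```bash
python3 nudge.py '[{"turn_vec":[0,0,6]},{"turn_vec":[0,0,6]},{"turn_vec":[0,0,6]},{"turn_vec":[0,0,6]},{"turn_vec":[0,0,6]}]'
python3 nudge.py '[{"turn_vec":[0,0,6]},{"turn_vec":[0,0,6]},{"turn_vec":[0,0,6]},{"turn_vec":[0,0,6]},{"turn_vec":[0,0,6]}]'
python3 nudge.py '[{},{}]';  cat > st.py <<'E'
from workcell import r, cams
import numpy as np
s=r.state();R=s['eef_rot'];print(s['t'],'az %.2f'%np.degrees(np.arctan2(R[1,0],R[0,0])),s['tcp_pos'].round(4) if hasattr(s['tcp_pos'],'round') else s['tcp_pos'],'F',np.round(s['ft_force'],1),'M',np.round(s['ft_torque'],3),s['q'][5],s['width'],s['gripper_force'])
E
python3 st.py
```

```text
t: 5.8
tcp_pos: [0.5303, 0.0356, 0.1442]
eef_rot: [[0.842, 0.539, -0.002], [0.539, -0.842, 0.001], [-0.001, -0.002, -1.0]]
ft_force: [-2.0, 2.9, 2.3]
width: 0.0118
gripper_force: 30.0
t: 6.3
tcp_pos: [0.53, 0.0367, 0.1442]
eef_rot: [[0.999, 0.046, -0.003], [0.046, -0.999, 0.004], [-0.003, -0.004, -1.0]]
ft_force: [-2.5, 5.5, 1.9]
width: 0.0119
gripper_force: 30.0
t: 6.5
tcp_pos: [0.5299, 0.0367, 0.1441]
eef_rot: [[0.999, 0.05, -0.003], [0.05, -0.999, 0.004], [-0.003, -0.004, -1.0]]
ft_force: [-2.6, 4.2, 2.1]
width: 0.0119
gripper_force: 29.9
6.5 az 2.86 [0.5299 0.0367 0.1441] F [-2.6  4.2  2.1] M [ 0.707  0.47  -0.075] 81.57574080084139 0.011880589728893234 29.917294085025787
```

```bash
python3 nudge.py '[{"turn_vec":[0,0,3]},{"turn_vec":[0,0,3]},{"turn_vec":[0,0,3]},{}]' >/dev/null; python3 st.py
python3 nudge.py '[{"turn_vec":[0,0,2]},{}]'>/dev/null; python3 st.py
python3 nudge.py '[{"turn_vec":[0,0,2]},{}]'>/dev/null; python3 st.py
python3 nudge.py '[{"turn_vec":[0,0,2]},{}]'>/dev/null; python3 st.py
```

```text
6.9 az -6.18 [0.53   0.0371 0.1442] F [-1.5  5.8  1.6] M [ 0.893  0.529 -0.035] 90.61756706042911 0.011865056973475719 29.917699992656708
7.1 az -8.15 [0.53   0.0372 0.1442] F [-2.2  5.3  1.4] M [ 0.988  0.441 -0.051] 92.59638035791312 0.011561916060244266 29.921124279499054
7.3 az -10.15 [0.53   0.0372 0.1442] F [-2.3  4.9  1.5] M [ 0.961  0.501 -0.032] 94.59494268001514 0.011566962701152449 29.92130845785141
7.5 az -12.04 [0.53   0.0372 0.1442] F [-2.2  6.   2.2] M [1.049 0.517 0.626] 96.50252205807243 0.01161314999573648 30.53255707025528
```

The moment about z jumped from -0.03 to 0.63 N m at az -12, so the screw has reached its stop. I'll hold briefly, then back off to az ≈ 34.

```bash
python3 nudge.py '[{"turn_vec":[0,0,1]},{},{}]' >/dev/null; python3 st.py
python3 nudge.py '[{"turn_vec":[0,0,-5]},{"turn_vec":[0,0,-5]},{"turn_vec":[0,0,-5]},{"turn_vec":[0,0,-5]},{"turn_vec":[0,0,-5]}]'>/dev/null; python3 st.py
python3 nudge.py '[{"turn_vec":[0,0,-5]},{"turn_vec":[0,0,-5]},{"turn_vec":[0,0,-5]},{"turn_vec":[0,0,-5]},{"turn_vec":[0,0,-2]}]'>/dev/null
python3 nudge.py '[{},{}]'>/dev/null; python3 st.py
```

```text
7.8 az -13.00 [0.5299 0.0373 0.1442] F [-2.2  6.1  2.1] M [1.009 0.556 0.682] 97.47092409847897 0.01211666084679688 30.825524926185608
8.3 az 12.08 [0.5299 0.0363 0.1442] F [-2.2  3.3  2.1] M [ 0.438  0.527 -0.06 ] 72.36855052224799 0.01157423176782075 29.984881281852722
9.0 az 33.84 [0.5303 0.0354 0.1441] F [-3.6  1.8  2.8] M [0.346 0.715 0.056] 50.59738895171307 0.011806106002283542 29.999328553676605
```

```bash
python3 nudge.py '[{},{},{},{},{}]' 0.06
python3 nudge.py '[{"d":[0,0,-0.02]},{"d":[0,0,-0.03]},{"d":[0,0,-0.03]},{"d":[0,0,-0.03]},{}]'
python3 nudge.py '[{"d":[-0.0333,0.0224,0]},{"d":[-0.0333,0.0224,0]},{"d":[-0.0333,0.0224,0]},{"d":[-0.0333,0.0224,0]},{}]'
python3 nudge.py '[{},{},{}]'
python3 - <<'E'
from workcell import r, cams
from h import *
S=cams.get_image("scene");T=cams.get_image("top")
a=cv2.resize(T["pixels"][195:245,220:270],None,fx=8,fy=8,interpolation=cv2.INTER_CUBIC)
b=cv2.resize(S["pixels"][165:215,210:260],None,fx=8,fy=8,interpolation=cv2.INTER_CUBIC)
cv2.imwrite("pics/end.png",np.hstack([a,b])[:,:,::-1])
pts=np.argwhere(redmask(T,(244,219)))[:,::-1].astype(np.float32)
vx,vy,x,y=cv2.fitLine(pts,2,0,.01,.01).ravel();q=plane(T,[(x,y),(x+10*vx,y+10*vy)],.157);print("fit az",np.degrees(np.arctan2(*(q[1]-q[0])[[1,0]])),len(pts))
E
```

```text
t: 9.5
tcp_pos: [0.5313, 0.0347, 0.1443]
eef_rot: [[0.83, 0.557, 0.0], [0.557, -0.83, -0.0], [0.0, 0.0, -1.0]]
ft_force: [-0.0, -0.5, 0.5]
width: 0.0484
gripper_force: 0.0
t: 10.0
tcp_pos: [0.5344, 0.0345, 0.2596]
eef_rot: [[0.83, 0.557, 0.011], [0.557, -0.83, -0.001], [0.008, 0.007, -1.0]]
ft_force: [0.3, 0.2, 0.6]
width: 0.0599
gripper_force: 0.0
t: 10.5
tcp_pos: [0.4685, -0.1172, 0.2529]
eef_rot: [[0.834, 0.552, -0.002], [0.552, -0.834, -0.001], [-0.003, -0.001, -1.0]]
ft_force: [-0.9, -0.9, -0.2]
width: 0.06
gripper_force: 0.0
t: 10.8
tcp_pos: [0.4707, -0.1127, 0.2538]
eef_rot: [[0.829, 0.559, -0.001], [0.559, -0.829, 0.001], [-0.0, -0.001, -1.0]]
ft_force: [0.4, 0.0, 0.0]
width: 0.06
gripper_force: 0.0
fit az -141.3912056843994 84
```

View pics/end.png

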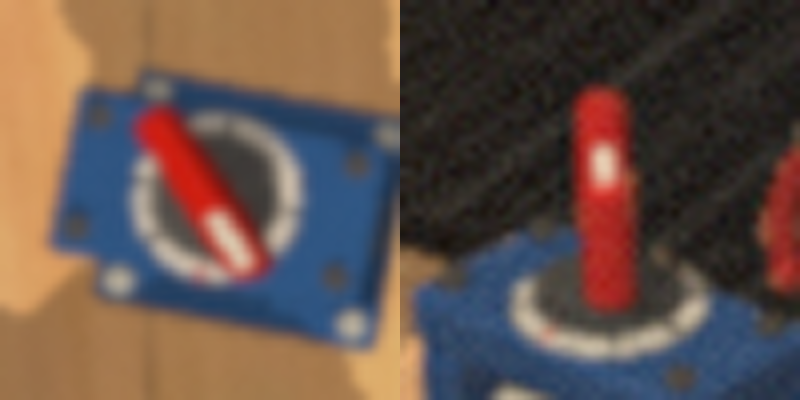

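The end crop shows the wing free, running from (150,115) to (255,268). Its pointer is about 44–49° anticlockwise of the red tick, inside tolerance. The gripper is well clear above.

```bash
python3 -c "
from workcell import r, cams
print(r.hand_in())"
```

```text
the job is handed in; nothing more can be done
None
```

I turned the red handle clockwise to its stop, backed it off by about 45° (44–49° in the final picture), let go with the arm clear and the yellow handle untouched, and handed the job in; no verdict was shown.

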